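# Hang the repair caddy on the hallway hook

## Task

Swing the flat-lying wire bail of the clear repair caddy upright while the caddy stands on the shelf, then lift the caddy by the bail and hang it on the twin-prong hook: lay the bail on the two prongs, slide it gently along them past the two orange spring gates so that they close behind it, and let go with the caddy hanging still. Do not force or bang the caddy against the hook, do not tip it, and leave the other things on the shelf where they are.

Things in the scene. Friction and masses are not known exactly. Their poses are not given: they have to be found in the camera images.
- caddy: Loose clear box with white clip-on lid and blue clips, 84 (x) by 120 (y) by 66 mm high, 0.29 to 0.46 kg with contents. Origin: centre of its underside; z up. Its bail pivots about a line along y, 46 mm above the underside. Stands on the shelf, left or right of the middle.
- bail (a joint): Angle of the wire bail about the caddy's y axis (rad): 0 flat, reaching out to the caddy's -x side (towards the robot), on a stop; 1.57 upright. It starts at 0 to 0.15. Slight friction (0.05 N m): stays where it is left. The bail is a U of 6 mm round wire: two legs 110 mm long at y = -64 and +64 mm and a straight crossbar parallel to the caddy's y.
- bail_grip (a point): Centre of the bail's crossbar, 110 mm from the pivot line: middle of the round red grip sleeve, 14 mm diameter, 38 mm long, coaxial with the wire and turning freely on it. The bare 6 mm wire either side of the sleeve lies on the prongs. y runs along the crossbar; x points to the pivot line.
- stand: Fixed hook stand. Origin: on the shelf right under the hook's seat; x points from the hook's mouth to its back, y along the seated crossbar, z up. A post at x = +86 mm carries a fork clamped at an unreported height: the seated wire's centre line is 207 to 243 mm above the shelf, equal on both prongs; find it by feel or camera. Fork and post end at most 37 mm above it.
- hook_seat (a point): Seat point for the crossbar's centre at the fork's middle height, z = 225 mm (real seat up to 18 mm higher or lower). Two prongs of 6 mm bar at y = -43 and +43 mm; between them nothing from x = -48 to +66 mm, room for fingers. A back stop stops the wire's centre at x = 0. A yellow cover over x = -19 to +9 mm has its underside 7 mm, its top 37 mm above the seated wire's centre.
- hook_mouth (a point): Middle of the mouth, 28 mm before hook_seat, same height. The prongs' floor is level from mouth to seat. The mouth is open upwards: wire centre 6 mm either way along x; in front a flared lip, tip at x = -48 mm, 13 mm above the seated wire's centre. Under the cover the wire can lift 4 mm at most. Prongs reach 9 mm below the seated wire: lid passes under them, bail legs outside.
- gate_left (a joint): Orange spring gate hanging across the passage of the prong at y = +43 mm, 16 mm before the seat (rad): 0 closed, at its stop; up to 1.6 when swung towards the back by the wire. Opens only inwards. Pushing the wire past both gates takes about 3 to 8 N in all; they snap shut behind it.
- gate_right (a joint): Same gate of the prong at y = -43 mm (rad): 0 closed, up to 1.6 swung inwards.
- wrench: Bystander: loose steel pedal wrench, 260 mm long, lying on the right. Origin: underside centre.
- front_light: Bystander: loose white front light, 75 mm long, 38 mm thick, lying near the robot in the middle. Origin: underside centre.
- tire_levers: Bystander: stack of three black tire levers, 120 by 20 by 15 mm, in the middle. Origin: underside centre.
- oil_bottle: Bystander: loose yellow oil bottle, 44 mm diameter, 120 mm high, far left. Origin: underside centre.
- bell: Bystander: loose brass bicycle bell, 52 mm diameter, 33 mm high, left. Origin: underside centre.

How it is judged:
By the outcome, as a careful person would: the job done as asked, in the order asked, and still so for the second after the job is handed in, with the robot touching nothing.
It also fails if it takes over 72 s, if anything falls off the work surface, if the arm or the gripper's body presses on something with over 40 N, if the wrist force passes 120 N, or if a joint passes its speed limit or range.

## Robot

A 6-joint arm with a two-finger parallel gripper is mounted at the origin on the work surface. World frame = base frame: x ahead of the robot, y to its left, z up, the work surface at z = 0. Lengths are in mm, angles in rad, forces in N, time in s.
With the tool pointing down it reaches from about 400 to 825 mm from the base axis. Payload 7 kg.
Tool frame: the origin (TCP) lies at the very end of the fingers, on their centre line; the grasp point (between the pads) lies 19 mm behind it; z points along the fingers, y is the line along which they close (so a half turn about z gives the same grasp; the last joint's range is limited). The gripper opens to 88 mm and grips with 3 to 60 N. Pads are 19 mm wide; open, the fingers measure 130 mm over their backs; the gripper's body (78 mm by 193 mm) begins 47 mm behind the grasp point.
Start: joints at [-0.899, 0.359, 0.012, 0, -1.224, -0.288], TCP at [252.724, -625.88, 226.561] pointing down, gripper open.
Joint ranges: [-3.07, 3.07], [-1.43, 2.12], [-1.02, 1.25], [-3.03, 1.67], [-3.05, -0], [-3.03, 3.03]. Speed limits (rad/s): [2.39, 2.39, 3.01, 3.14, 3.14, 3.14].

## Interface

Orientations are given as a unit quaternion [x, y, z, w].
In Python, from plant import bot gives the robot as it stands. Calls block until the motion is done:
- bot.move_ptp(position, orientation): joint-space move of the TCP to a pose.
- bot.line_to(position, velocity=150, ori=None): straight line of the TCP; ori=None keeps the orientation; velocity is the mean speed in mm/s.
- bot.move_joints(angles): joint-space move.
- bot.move_gripper(opening, force=None): finger opening in mm; force is the grip in N (None keeps the last); returns when the fingers have stopped.
- bot.pause(seconds).
- bot.solve_ik(position, orientation): joint angles nearest the present ones, or None.
- bot.read_state(): the state.
- bot.camera(name): name is "scene" or "side" or "wrist"; returns the picture (384x512x3 uint8, red, green, blue); there is no depth.
- bot.get_calibration(name): a dict with "fx", "fy", "cx", "cy" (pixels), "distortion" ([k1, k2, p1, p2, k3] as OpenCV has them; the pictures are not rectified), "view" (4x4, takes a point from world to camera coordinates); the wrist camera has in their place "T_tool_cam" (4x4, takes a point from camera to tool coordinates, whose origin is the TCP and whose axes are the flange's). Camera axes: x right, y up, looking along -z (the intrinsics and any distortion apply to the point x, -y, -z); pixel columns grow to the right and rows downward; lengths in mm; the calibration is good to about 2 mm. A picture is of the moment at which its call begins: read the wrist's pose just before it. get_calibration takes no time and is no camera call.
A pose or a line that the arm cannot do raises bot.Unreachable and nothing moves.
- bot.close_job(): hands the job in; it is judged then, once.
The state is a dict: "t": time; "joint_pos": joint angles; "qvel": joint speeds; "tau": joint torques, N m; "tcp_pos": TCP position; "eef_rot": TCP orientation; "contact_force": force on the tool from outside, world axes, zero at the start; "moment": the same for the moment, N m; "width": finger opening in mm; "finger_force": force on a finger pad.
Only numpy, scipy, OpenCV 4.12 (cv2) and the standard library are available. Lean on these libraries where they do the work, as an engineer would, in place of code of your own. Each camera call takes 0.05 s, during which the arm holds its last target. There are 200 camera calls.

## Working session

There is one attempt and no reset: what is moved stays moved. The work goes in short steps, each a Python script; the robot and the scene stay as the last script left them, time stands still between calls to the robot, and variables do not carry over. Pictures are saved under pics/ and viewed, at most 11 in all, crops included, and the job is handed in when it is done.

```bash
ls; mkdir -p pics
cat > h.py <<'E'
from plant import bot
import numpy as np, cv2
def snap(n,f=None):
    im=bot.camera(n)
    if f: cv2.imwrite('pics/'+f,im[:,:,::-1])
    return im
def T_wc(n):
    c=bot.get_calibration(n)
    if 'view' in c: return c,np.linalg.inv(np.array(c['view']))
    s=bot.read_state()
    from scipy.spatial.transform import Rotation as R
    T=np.eye(4);T[:3,:3]=R.from_quat(s['eef_rot']).as_matrix();T[:3,3]=s['tcp_pos']
    return c,T@np.array(c['T_tool_cam'])
def rays(n,px,cT=None):
    c,T=cT or T_wc(n)
    K=np.array([[c['fx'],0,c['cx']],[0,c['fy'],c['cy']],[0,0,1.]])
    u=cv2.undistortPoints(np.array(px,float).reshape(-1,1,2),K,np.array(c['distortion'],float)).reshape(-1,2)
    d=np.c_[u[:,0],-u[:,1],-np.ones(len(u))]@T[:3,:3].T
    return T[:3,3],d
def onplane(n,px,z,cT=None):
    o,d=rays(n,px,cT); return o+d*((z-o[2])/d[:,2])[:,None]
def tri(n1,p1,n2,p2):
    A=np.zeros((3,3));b=np.zeros(3);L=[]
    for n,p in((n1,p1),(n2,p2)):
        o,d=rays(n,[p]);d=d[0]/np.linalg.norm(d[0]);M=np.eye(3)-np.outer(d,d);A+=M;b+=M@o;L.append((M,o))
    x=np.linalg.solve(A,b);return x,[round(float(np.linalg.norm(M@(x-o))),1) for M,o in L]
def project(n,P):
    c,T=T_wc(n);V=np.linalg.inv(T);P=np.atleast_2d(P)@V[:3,:3].T+V[:3,3];P=P*[1,-1,-1]
    K=np.array([[c['fx'],0,c['cx']],[0,c['fy'],c['cy']],[0,0,1.]])
    return cv2.projectPoints(P,np.zeros(3),np.zeros(3),K,np.array(c['distortion'],float))[0].reshape(-1,2)
E
python3 - <<'E'
from h import *
a=snap('scene','a.png');b=snap('side','b.png')
for n in('scene','side'):
    c=bot.get_calibration(n);print(n,np.linalg.inv(np.array(c['view'])).round(2).tolist(),c['fx'],c['distortion'])
print(bot.get_calibration('wrist'));print(bot.read_state())
E
```

```text
pics
scene [[-0.34, -0.79, 0.51, 1261.85], [0.94, -0.29, 0.18, 231.44], [0.01, 0.54, 0.84, 1363.1], [0.0, 0.0, 0.0, 1.0]] 486.1841932583611 [-0.08645063  0.          0.          0.          0.        ]
side [[-0.98, 0.15, -0.17, 372.38], [-0.22, -0.69, 0.69, 820.63], [-0.01, 0.71, 0.7, 972.58], [0.0, 0.0, 0.0, 1.0]] 441.84373039797066 [-0.16875235  0.          0.          0.          0.        ]
{'fx': 313.40528957185796, 'fy': 313.40528957185796, 'cx': 259.81573045432407, 'cy': 193.49827672570896, 'distortion': array([-0.08358166,  0.        ,  0.        ,  0.        ,  0.        ]), 'T_tool_cam': array([[ 2.27383755e-04,  9.51941146e-01,  3.06280920e-01,
         8.28399044e+01],
       [ 9.99999931e-01, -3.06701054e-04,  2.10844389e-04,
         5.62317559e-01],
       [ 2.94648130e-04,  3.06280851e-01, -9.51941150e-01,
        -1.58366375e+02],
       [ 0.00000000e+00,  0.00000000e+00,  0.00000000e+00,
         1.00000000e+00]])}
{'t': 0.1, 'joint_pos': array([-8.98870818e-01,  3.59330063e-01,  1.11578279e-02, -2.75633107e-04,
       -1.22413625e+00, -2.88112040e-01]), 'qvel': array([ 0.00018819, -0.00236738,  0.00279071,  0.00078225, -0.00090245,
       -0.00016772]), 'tau': array([ 3.44274449e-04, -5.84161234e+01,  2.93752027e+01,  7.01552510e+00,
        1.02232632e-02, -5.21449192e-05]), 'tcp_pos': array([ 252.56380548, -625.4912589 ,  225.71595265]), 'eef_rot': array([-1.90684855e-01,  9.81651006e-01,  7.30472811e-04, -2.34216161e-04]), 'contact_force': array([ 0.86011616, -0.35309993,  0.28581048]), 'moment': array([ 0.00453537,  0.01645766, -0.01857839]), 'finger_force': 0.0, 'width': 87.53280691012237}
```

View pics/a.png

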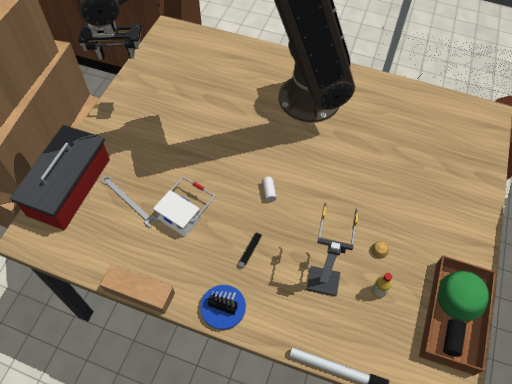

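View pics/b.png

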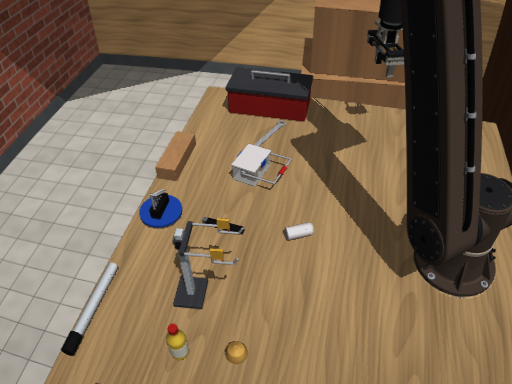

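The scene view shows the caddy at (178,212) with its red grip at (198,187). The fork tips are at (323,205) and (357,210), and the stand base is at (323,280). In the side view the grip is at (283,170), and the fork's yellow covers are at (223,224) and (217,256).

Run:
```python
from h import *
a=cv2.imread('pics/a.png');b=cv2.imread('pics/b.png')
def crop(im,x,y,w=100,h=75): return cv2.resize(im[y:y+h,x:x+w],(400,300),interpolation=cv2.INTER_CUBIC)
cv2.imwrite('pics/c.png',np.vstack([np.hstack([crop(a,140,170),crop(a,290,195,)]),np.hstack([crop(b,215,130),crop(b,165,200)])]))
def blobs(im,lo,hi,m=4):
    hsv=cv2.cvtColor(im,cv2.COLOR_BGR2HSV);M=cv2.inRange(hsv,lo,hi)
    n,l,s,c=cv2.connectedComponentsWithStats(M)
    return [(c[i].round(1).tolist(),s[i].tolist()) for i in range(1,n) if s[i,4]>=m]
for nm,im in(('scene',a),('side',b)):
    print(nm,'red',blobs(im,(0,170,110),(8,255,255)),blobs(im,(172,170,110),(180,255,255)))
    print('orange/yel',blobs(im,(16,190,130),(32,255,255)))
```

```text
scene red [([197.6, 185.4], [193, 182, 10, 8, 29]), ([387.9, 276.2], [385, 273, 7, 7, 38])] []
orange/yel []
side red [([282.6, 169.5], [279, 166, 8, 8, 36]), ([172.1, 328.2], [168, 324, 10, 10, 72])] []
orange/yel [([222.4, 224.0], [217, 220, 12, 9, 87]), ([216.4, 254.1], [210, 250, 13, 10, 90])]
```

View pics/c.png

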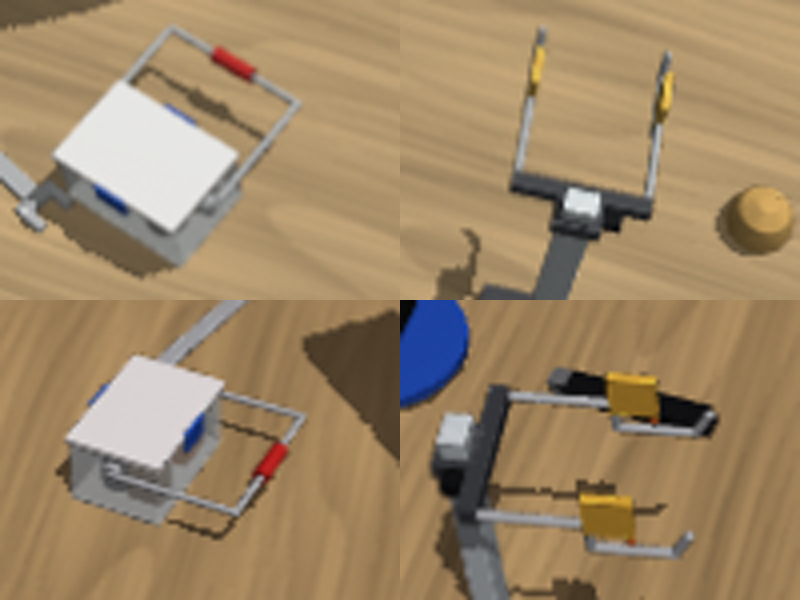

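The crops show clear features, which I'll triangulate. In the scene view these are the crossbar ends (182.5,177.5) and (214.5,195.8), and the fork tips (325,203) and (357,209). In the side view they are (290.8,159.3) and (274.5,183), and (243,229) and (237,259).

Run:
```python
from h import *
P=dict(grip=((197.6,185.4),(282.6,169.5)),barR=((182.5,177.5),(290.75,159.25)),barL=((214.5,195.75),(274.5,183)),
covR=((324.25,212.5),(222.4,224)),covL=((356.25,219.25),(216.4,254.1)),
tipR=((325.25,203),(243,228.75)),tipL=((356.75,208.75),(236.75,259.25)),
backR=((318.5,242),(192,224)),backL=((352.5,248),(185,254)))
for k,(p,q) in P.items():
    x,e=tri('scene',p,'side',q);print(k,x.round(1),e)
lid=onplane('scene',[(170,190.5),(199.5,208.75),(183,227.5),(153.75,208.75)],66);print(lid.round(0),lid.mean(0))
lid2=onplane('side',[(215+137/4,130+57/4),(215+223/4,130+85/4),(215+155/4,130+165/4),(215+68/4,130+140/4)],66);print(lid2.round(0),lid2.mean(0))
for L in(lid,lid2): 
    for i in range(4): d=L[(i+1)%4]-L[i];print(np.linalg.norm(d).round(),np.degrees(np.arctan2(d[1],d[0])).round(1))
```

```text
grip [ 534.  -219.6   49.1] [0.5, 0.5]
barR [ 518.7 -281.1   42.8] [1.6, 1.6]
barL [ 548.2 -155.6   45.5] [1.5, 1.5]
covR [599.2 196.3 233.8] [1.5, 1.5]
covL [588.7 281.5 233.7] [0.8, 0.8]
tipR [556.4 188.1 216.1] [1.4, 1.4]
tipL [547.1 275.2 218.9] [0.1, 0.1]
backR [675.5 202.  216.7] [3.6, 3.6]
backL [662.3 289.8 218.5] [4.1, 4.1]
[[ 592. -287.   66.]
 [ 620. -174.   66.]
 [ 697. -194.   66.]
 [ 669. -306.   66.]] [ 644.29236742 -240.30255414   66.        ]
[[ 662. -303.   66.]
 [ 585. -282.   66.]
 [ 617. -174.   66.]
 [ 690. -189.   66.]] [ 638.20049442 -237.0171648    66.        ]
117.0 76.0
80.0 -15.0
115.0 -103.9
80.0 166.5
80.0 164.5
112.0 73.4
75.0 -11.2
117.0 -104.1
```

```bash
cat >> h.py <<'E'
from scipy.spatial.transform import Rotation as R
def q_down(yaw):
    """tool z down, tool y (closing line) along -(cos yaw, sin yaw)"""
    y=-np.array([np.cos(yaw),np.sin(yaw),0]);z=np.array([0,0,-1.]);x=np.cross(y,z)
    return R.from_matrix(np.c_[x,y,z]).as_quat()
E
python3 - <<'E'
from h import *
import pickle
qc=q_down(np.radians(-13));qs=q_down(np.radians(6.5));out=[]
for p,q in(((534,-220,60),qc),((640,-238,150),qc),((570,236,230),qs),((600,238,190),qs)): print(bot.solve_ik(p,q))
def look(p,q,f):
    bot.move_ptp(p,q);bot.pause(.3);cT=T_wc('wrist');snap('wrist',f);out.append(cT)
look((570,-225,180),qc,'w0.png')
look((570,236,330),qs,'w1.png')
look((500,228,330),qs,'w2.png')
pickle.dump(out,open('w.pkl','wb'));print(bot.read_state()['t'])
a,b,c=[cv2.imread(f'pics/w{i}.png') for i in range(3)]
h=lambda i:cv2.resize(i,(400,300),interpolation=cv2.INTER_AREA)
cv2.imwrite('pics/d.png',np.vstack([np.hstack([h(a),h(b)]),np.hstack([h(c),h(c)*0])]))
E
```

```text
[-0.05227011  0.36136447 -0.41097136  0.         -0.79846049 -0.17462269]
[-0.07130298  0.422914   -0.06995823  0.         -1.07792409 -0.15558983]
[ 0.70868336  0.26192094 -0.11780573  0.         -1.19106966 -0.59523696]
[ 0.67932901  0.334669   -0.10894875  0.         -1.12717858 -0.5658826 ]
5.1583
```

View pics/d.png

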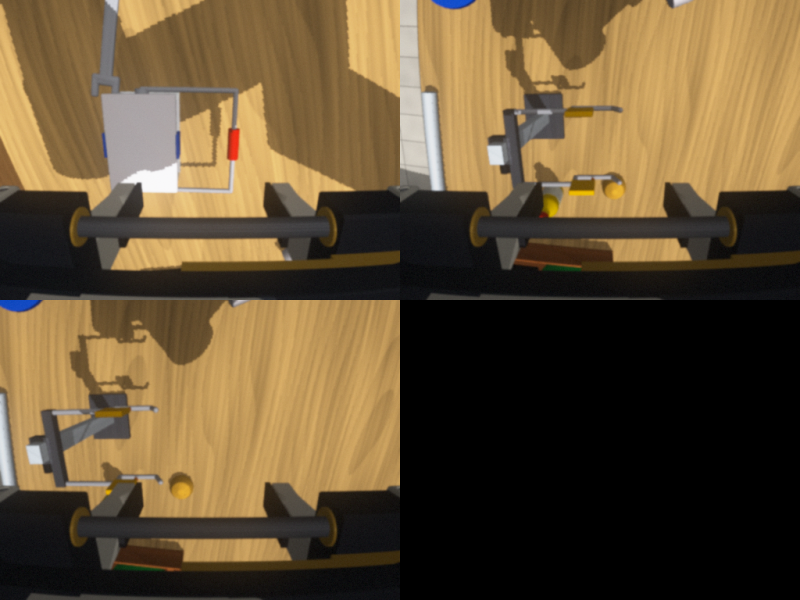

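The wrist views show the caddy squarely, with the grip at half-scale (233,143). The fork appears in both other views, with tips near (220,109) and (210,178) in w1, and (157,108) and (160,180) in w2.

Run:
```python
from h import *
a,b,c=[cv2.imread(f'pics/w{i}.png') for i in range(3)]
def crop(im,x,y,w=200,h=150): return cv2.resize(im[y:y+h,x:x+w],(800,600)[:2] if 0 else (400,300),interpolation=cv2.INTER_CUBIC)
cv2.imwrite('pics/e.png',np.vstack([np.hstack([crop(b,120,110),crop(c,30,110)]),np.hstack([crop(a,120,100),crop(c,130,120,100,75)])]))
def blobs(im,lo,hi,m=15):
    M=cv2.inRange(cv2.cvtColor(im,cv2.COLOR_BGR2HSV),lo,hi);n,l,s,ce=cv2.connectedComponentsWithStats(M)
    return [(ce[i].round(1).tolist(),s[i].tolist()) for i in range(1,n) if s[i,4]>=m]
print(blobs(a,(0,170,110),(8,255,255)));
for im in(b,c):print(blobs(im[:260],(17,200,90),(32,255,255)))
```

```text
[([298.6, 184.5], [292, 165, 15, 40, 503])]
[([229.1, 143.9], [211, 139, 36, 11, 326]), ([233.0, 240.6], [216, 230, 33, 20, 551]), ([273.9, 242.3], [265, 236, 18, 14, 53]), ([281.6, 246.3], [276, 238, 11, 15, 33]), ([191.6, 254.9], [184, 249, 18, 11, 157])]
[([143.2, 143.7], [122, 139, 44, 11, 353]), ([149.2, 237.2], [135, 230, 40, 20, 145]), ([233.4, 244.8], [222, 235, 23, 18, 129]), ([235.5, 235.8], [231, 234, 9, 5, 19])]
```

View pics/e.png

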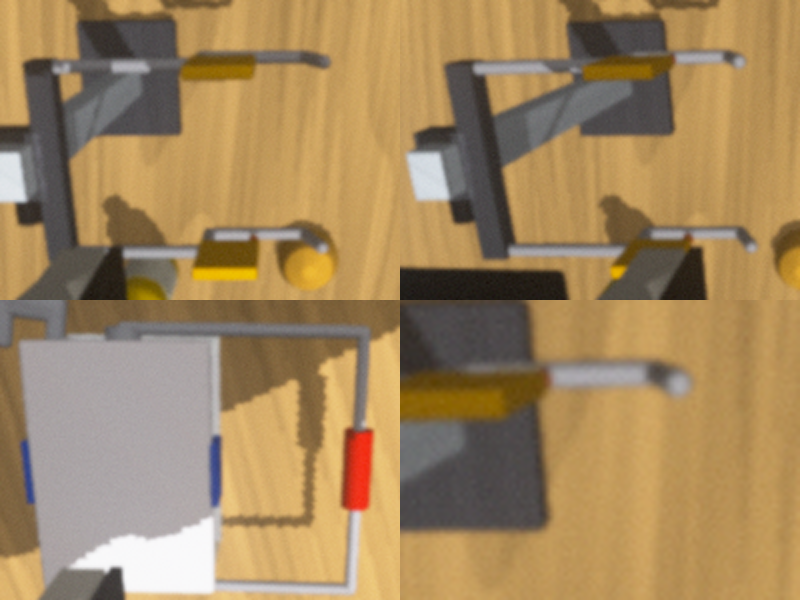

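Close-up features at full resolution:

| Feature | w1 | w2 |
|---|---|---|
| Right prong tip | (281,140.5) | (200,140.5) |
| Left prong tip | (281,233.5) | (206,233) |
| Right prong elbow | (269,138) | (189,138.5) |
| Left prong elbow | (269,227) | (198.5,227) |

The bail crossbar ends in w0 are at (302,114.5) and (295,243.5).

Run:
```python
from h import *
import pickle
w=pickle.load(open('w.pkl','rb'))
def mtri(obs):
    A=np.zeros((3,3));b=np.zeros(3);L=[]
    for n,p in obs:
        o,d=rays(n,[p],w[n] if isinstance(n,int) else None);d=d[0]/np.linalg.norm(d[0]);M=np.eye(3)-np.outer(d,d);A+=M;b+=M@o;L.append((M,o))
    x=np.linalg.solve(A,b);return x.round(1),[round(float(np.linalg.norm(M@(x-o))),1) for M,o in L]
print('tipR',mtri([(1,(281,140.5)),(2,(200,140.5)),('scene',(325.25,203)),('side',(243,228.75))]))
print('tipL',mtri([(1,(281,233.5)),(2,(206,233)),('scene',(356.75,208.75)),('side',(236.75,259.25))]))
print('tipR2',mtri([(1,(281,140.5)),(2,(200,140.5))]),'tipL2',mtri([(1,(281,233.5)),(2,(206,233))]))
print('elbR',mtri([(1,(269,138)),(2,(189,138.5))]),'elbL',mtri([(1,(269,227)),(2,(198.5,227))]))
print('backR',mtri([(1,(151,143.5)),(2,(67.5,144))]))
print('covR',mtri([(1,(229.1,143.9)),(2,(143.2,143.7))]))
for z in(46,52):print(onplane(0,[(298.6,184.5),(302,114.5),(295,243.5)],z,w[0]).round(1))
print('grip',mtri([(0,(298.6,184.5)),('scene',(197.6,185.4)),('side',(282.6,169.5))]))
c=[(120+22/2,100+40/2),(120+220/2,100+38/2),(120+214/2,100+292/2)]
print(onplane(0,c,66,w[0]).round(1))
```

```text
tipR (array([557. , 189.4, 217.5]), [0.7, 0.8, 1.3, 2.1])
tipL (array([546.7, 275.7, 219.5]), [0.8, 0.3, 0.9, 0.4])
tipR2 (array([557.3, 190.1, 216.9]), [0.1, 0.1]) tipL2 (array([546.2, 275.2, 221.3]), [0.1, 0.1])
elbR (array([567.7, 189.8, 213.3]), [0.3, 0.3]) elbL (array([556.5, 278.5, 202.3]), [0.2, 0.2])
backR (array([662.2, 200.4, 240.4]), [0.1, 0.1])
covR (array([600.2, 194.7, 236.1]), [0.1, 0.1])
[[ 533.8 -214.9   46. ]
 [ 518.  -279.6   46. ]
 [ 549.3 -153.2   46. ]]
[[ 534.1 -216.8   52. ]
 [ 518.7 -280.1   52. ]
 [ 549.4 -156.3   52. ]]
grip (array([ 534.3, -217.7,   51.2]), [1.1, 1.5, 1.0])
[[ 664.5 -310.9   66. ]
 [ 580.9 -291.5   66. ]
 [ 614.2 -175.9   66. ]]
```

Run:
```python
from h import *
yaw=np.radians(-14);q=q_down(yaw);g=np.array([534.2,-217.,49.])
bot.move_gripper(45,20)
bot.move_ptp((534,-217,200),q);bot.line_to(g-[0,0,19]+[0,0,0],120)
f0=bot.read_state()['contact_force']
bot.move_gripper(5,20);s=bot.read_state()
print(s['t'],s['width'],s['finger_force'],f0.round(1),s['contact_force'].round(1),s['tcp_pos'].round(1))
snap('scene','g.png');a=cv2.imread('pics/g.png');b=snap('side')[:,:,::-1]
cr=lambda im,x,y:cv2.resize(im[y:y+75,x:x+100],(400,300),interpolation=cv2.INTER_CUBIC)
cv2.imwrite('pics/g2.png',np.hstack([cr(a,140,150),cr(b,215,130)]))
```

```text
9.9333 13.105124360371017 19.999980032444 [-0.1 -0.4  0.5] [-0.2 -0.1 -0.3] [ 534.3 -217.    30.1]
```

View pics/g2.png

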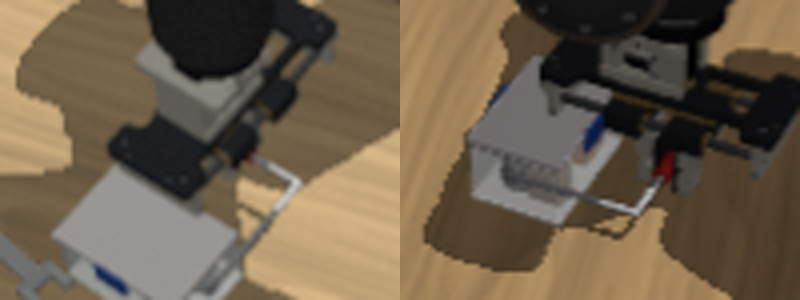

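The sleeve is held between the pads at a width of about 13–14 mm, and the caddy has not moved. Next is the upright swing.

Run:
```python
from h import *
yaw=np.radians(-14);u=np.array([np.cos(yaw),np.sin(yaw),0]);g=np.array([534.3,-217.,49.1])
th0=np.arcsin(3.1/110);piv=g+110*np.cos(th0)*u;piv[2]=46
for th in np.linspace(th0,np.pi/2,13)[1:]:
    p=piv-110*np.cos(th)*u+[0,0,110*np.sin(th)-19]
    bot.line_to(p,90);s=bot.read_state();f=s['contact_force']
    print(round(th,2),s['t'],f.round(1),round(s['width'],1))
    if np.linalg.norm(f)>8: break
b=snap('side','s.png')
```

```text
0.16 10.3417 [-1.7  0.1 -0.9] 13.2
0.29 10.65 [-1.3  0.5 -1.1] 13.0
0.41 10.9583 [ 0.1 -0.6 -1.1] 13.2
0.54 11.2667 [-0.2  0.2 -0.4] 13.6
0.67 11.575 [ 1.6 -0.  -0.5] 13.3
0.8 11.8833 [-0.2 -0.4 -0.6] 13.3
0.93 12.1917 [-0.3 -0.2  0.1] 13.1
1.06 12.5 [ 0.6 -0.2  0.7] 13.6
1.19 12.8083 [-0.3 -0.1  0.7] 13.2
1.31 13.1167 [-0.3  0.3 -0.3] 13.4
1.44 13.425 [-1.7  0.  -0.8] 13.3
1.57 13.7333 [ 0.1  0.7 -0.8] 13.5
```

View pics/s.png

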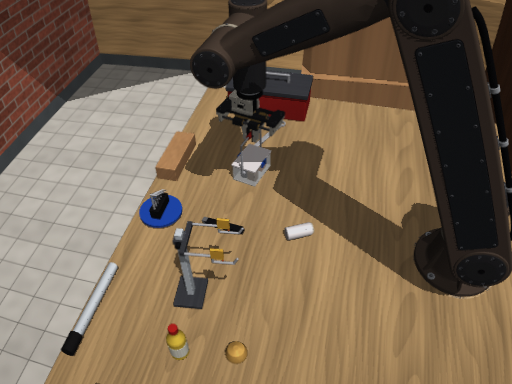

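The bail is upright and the caddy is still standing. Next I'll lift and carry it to the front of the fork.

Run:
```python
from h import *
q=q_down(np.radians(-14));qs=q_down(np.radians(6.8))
bot.move_gripper(5,30)
p=np.array(bot.read_state()['tcp_pos']);f0=bot.read_state()['contact_force']
def rep(k):
    s=bot.read_state();print(k,round(s['t'],1),s['contact_force'].round(1),s['moment'].round(2),s['tcp_pos'].round(1),round(s['width'],1))
rep('grip')
bot.line_to(p+[0,0,20],40);bot.pause(.2);rep('up20')
bot.line_to(p+[0,0,112],100);rep('up')
bot.line_to((500,0,247),160,ori=qs);rep('mid')
bot.line_to((490.3,225.2,247),120);bot.pause(.5);rep('pre')
a=snap('scene')[:,:,::-1];b=snap('side')[:,:,::-1]
cr=lambda im,x,y:cv2.resize(im[y:y+113,x:x+150],(400,300),interpolation=cv2.INTER_CUBIC)
cv2.imwrite('pics/p.png',np.hstack([cr(a,270,150),cr(b,170,180)]))
```

```text
grip 14.0 [-0.9  0.  -3.3] [-0.03  0.05 -0.01] [ 640.6 -243.4  136.8] 12.7
up20 14.8 [-1.2  1.3 -3.6] [ 0.05  0.06 -0.03] [ 640.4 -243.4  156.4] 13.2
up 15.9 [ 0.2 -0.2 -3. ] [0.02 0.11 0.01] [ 640.1 -243.3  247.8] 13.1
mid 17.8 [ 1.  -0.2 -4.2] [ 0.05  0.06 -0.01] [ 5.002e+02 -4.000e-01  2.468e+02] 13.1
pre 20.3 [ 0.1  0.2 -3.5] [0.05 0.13 0.  ] [490.3 225.2 247. ] 12.6
```

View pics/p.png

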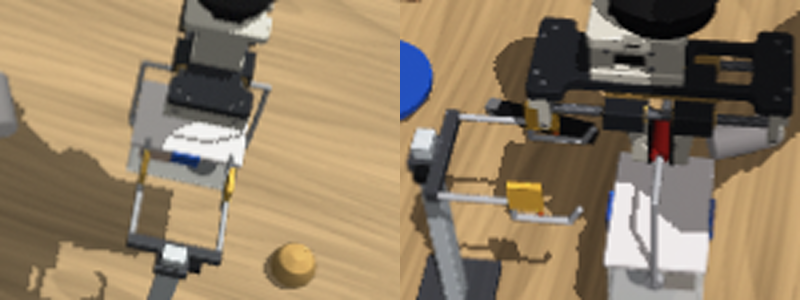

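Carried steadily at about 3.5 N, with the bail upright in front of the fork. I'll advance over the lip to the mouth and feel for the floor.

```bash
cat >> h.py <<'E'
ys=np.radians(6.8);ux=np.array([np.cos(ys),np.sin(ys),0]);SEAT=np.array([599.5,238.2,0])
def at(x,z): return SEAT+x*ux+[0,0,z]
def force(n=12):
    F=[]
    for _ in range(n): bot.pause(.012);F.append(bot.read_state()['contact_force'])
    f=np.mean(F,0);return np.array([f@ux,f@np.array([-ux[1],ux[0],0]),f[2]])
E
python3 - <<'E'
from h import *
print(force(30).round(2))
bot.line_to(at(-110,224),60);bot.line_to(at(-28,224),50);bot.pause(.5)
f0=force(30);print('mouth',f0.round(2))
s=bot.read_state();print(s['t'],s['tcp_pos'].round(1))
cT=T_wc('wrist');cv2.imwrite('pics/m0.png',snap('wrist')[:,:,::-1])
a=snap('scene')[:,:,::-1];b=snap('side')[:,:,::-1];w=cv2.imread('pics/m0.png')
cr=lambda im,x,y:cv2.resize(im[y:y+75,x:x+100],(400,300),interpolation=cv2.INTER_CUBIC)
cv2.imwrite('pics/m.png',np.vstack([np.hstack([cr(a,290,175),cr(b,165,200)]),np.hstack([cv2.resize(w,(400,300)),cv2.resize(w[60:260,120:387],(400,300))])]))
E
```

```text
[-0.18 -0.06 -2.81]
mouth [ 0.03 -0.06 -3.11]
23.7667 [571.7 234.8 224. ]
```

View pics/m.png

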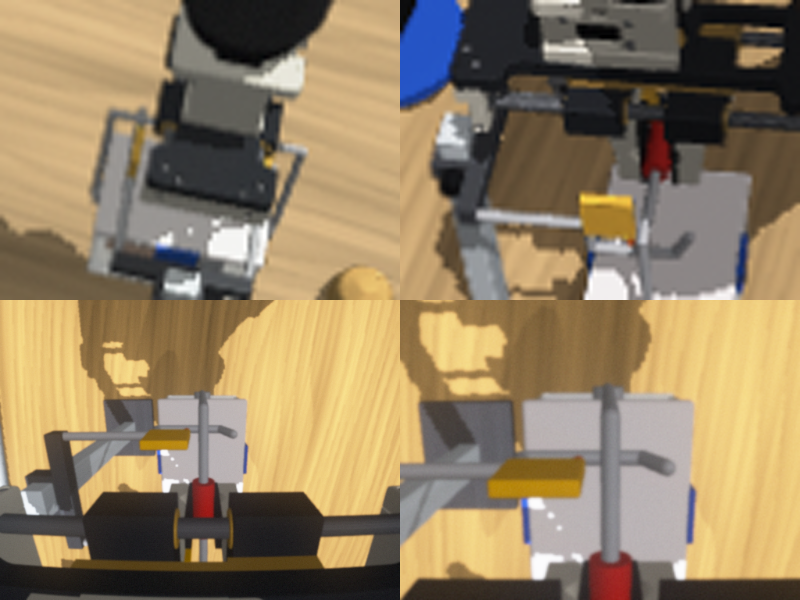

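The wrist view shows the wire (crop column 608) between the cover edge (584) and the lip tip (672). It is centred in the mouth to within about 1 mm, so I'll lower by feel.

Run:
```python
from h import *
bot.line_to(at(-28.7,208),40);bot.pause(.2);f0=force(30);print(f0.round(2),bot.read_state()['t'])
z=208
while z>182:
    z-=1;bot.line_to(at(-28.7,z),20);d=force()-f0
    print(z,d.round(1),end=' ')
    if d[2]>2.2 or np.hypot(d[0],d[1])>5: break
bot.pause(.2);print(force(30).round(2),bot.read_state()['tcp_pos'].round(1),bot.read_state()['t'])
```

```text
[ 0.06 -0.11 -3.01] 24.9167
207 [-0.1 -0.   0.1] 206 [-0.  -0.1 -0. ] 205 [-0.1  0.   0.2] 204 [0.  0.3 0.1] 203 [-0.3  0.1  0.2] 202 [-0.1  0.3  0. ] 201 [0.  0.1 0. ] 200 [-0.2  0.2 -0.2] 199 [-0.2  0.2 -0. ] 198 [-0.2  0.2  0.2] 197 [ 0.1 -0.2  0.1] 196 [-0.2  0.2 -0.2] 195 [-0.  -0.1  0.2] 194 [0.  0.1 0.1] 193 [0.  0.1 0.2] 192 [ 0.2  0.3 -0. ] 191 [-1.3  0.   3.8] [-1.35 -0.21  2.88] [571.1 234.8 191.3] 31.3167
```

Floor found with the TCP at about 191, so the wire is at about 210. I'll ease off slightly and slide in gently.

Run:
```python
from h import *
z=191.6
bot.line_to(at(-28.7,z),20);print('rest',force(20).round(2))
x=-28.7
while x<1.5:
    x+=1.3;bot.line_to(at(x,z),20);f=force(6)
    print(round(x,1),f.round(1).tolist(),end=' ')
    if f[2]>6: z+=.3
    if f[2]<-2.5: z-=.3
    if f[0]<-10 or abs(f[1])>8: print('STOP');break
print(round(z,1),force(20).round(2),bot.read_state()['tcp_pos'].round(1),bot.read_state()['t'])
a=snap('scene')[:,:,::-1];b=snap('side')[:,:,::-1];w=snap('wrist')[:,:,::-1]
cr=lambda im,x,y:cv2.resize(im[y:y+75,x:x+100],(400,300),interpolation=cv2.INTER_CUBIC)
cv2.imwrite('pics/n.png',np.vstack([np.hstack([cr(a,290,175),cr(b,165,200)]),np.hstack([cv2.resize(w,(400,300)),cv2.resize(w[60:260,120:387],(400,300))])]))
```

```text
rest [ 0.19 -0.12  0.54]
-27.4 [-0.2, -0.1, 0.0] -26.1 [-0.6, -0.2, -0.1] -24.8 [-0.1, -1.0, -0.2] -23.5 [-0.3, -0.2, -1.1] -22.2 [-0.4, -0.6, -1.1] -20.9 [-0.5, -0.1, -1.0] -19.6 [-4.9, 0.4, 0.4] -18.3 [-4.7, 0.4, 0.1] -17.0 [-4.8, 0.3, -0.2] -15.7 [-5.4, 0.4, 0.1] -14.4 [-5.6, -0.2, -0.3] -13.1 [-5.8, -0.4, 0.2] -11.8 [-5.6, -0.7, 0.0] -10.5 [-5.3, -0.4, -0.3] -9.2 [-4.7, -0.9, -0.9] -7.9 [-0.1, -0.0, -2.7] -6.6 [0.8, 0.2, -1.4] -5.3 [0.5, 0.0, -0.4] -4.0 [-0.1, 0.2, 0.6] -2.7 [-0.5, -0.3, 1.2] -1.4 [-0.4, -0.3, 1.7] -0.1 [-0.8, -0.8, 2.0] 1.2 [-5.3, 0.3, 4.5] 2.5 [-9.9, 0.7, 7.4] 191.6 [-9.82  0.77  7.19] [600.  238.2 191.2] 39.1
```

The gates gave about 5.5 N and snapped shut at x≈−8, and the back stop is at x≈+0.5. I'll relax the pressure and check before letting go.

Run:
```python
from h import *
bot.line_to(at(-0.7,191.6),15);print(force(20).round(2),bot.read_state()['t'])
z=191.6
for _ in range(4):
    f=force(15)
    if f[2]>.8: z+=.2
    elif f[2]<-1: z-=.2
    else: break
    bot.line_to(at(-0.7,z),15)
print(z,force(20).round(2))
```

```text
[-1.02  0.69  0.79] 39.7833
191.6 [-0.88  1.11 -0.01]
```

View pics/n.png

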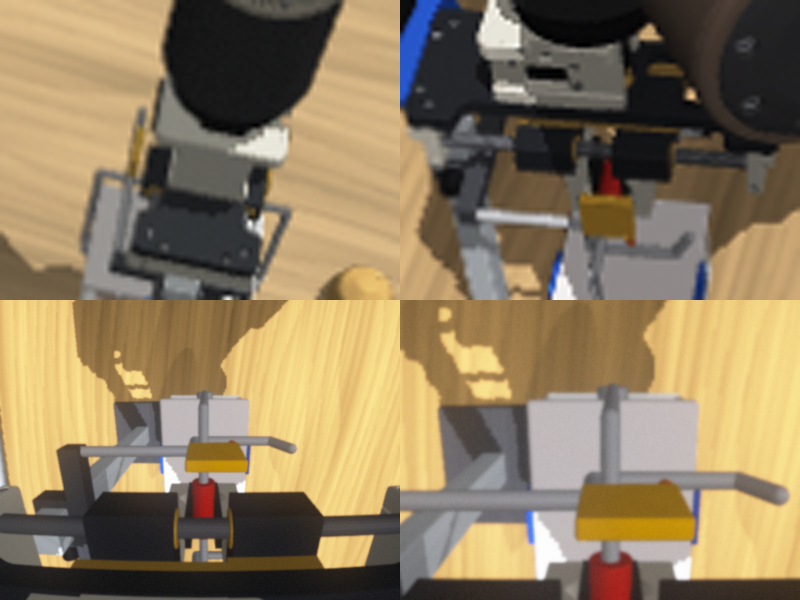

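The wire sits under the covers with the gates behind it. Now I'll release and retreat.

Run:
```python
from h import *
bot.move_gripper(40);bot.pause(.4);print(force(10).round(2))
bot.line_to(at(-0.7,300),50);bot.line_to(at(-200,380),150);bot.line_to((450,-100,380),200);bot.pause(1)
ims=[]
for k in range(2):
    a=snap('scene')[:,:,::-1];b=snap('side')[:,:,::-1];ims.append((a,b))
    if k==0: bot.pause(1)
print([int(cv2.absdiff(ims[0][i],ims[1][i])[180:300,150:400].max()) for i in(0,1)],bot.read_state()['t'])
a,b=ims[1]
cr=lambda im,x,y:cv2.resize(im[y:y+113,x:x+150],(400,300),interpolation=cv2.INTER_CUBIC)
cv2.imwrite('pics/z.png',np.vstack([np.hstack([cr(a,265,170),cr(b,150,190)]),cv2.resize(np.hstack([a,b]),(800,300))]))
```

```text
[-0.3   0.16 -0.21]
[6, 3] 49.0917
```

View pics/z.png

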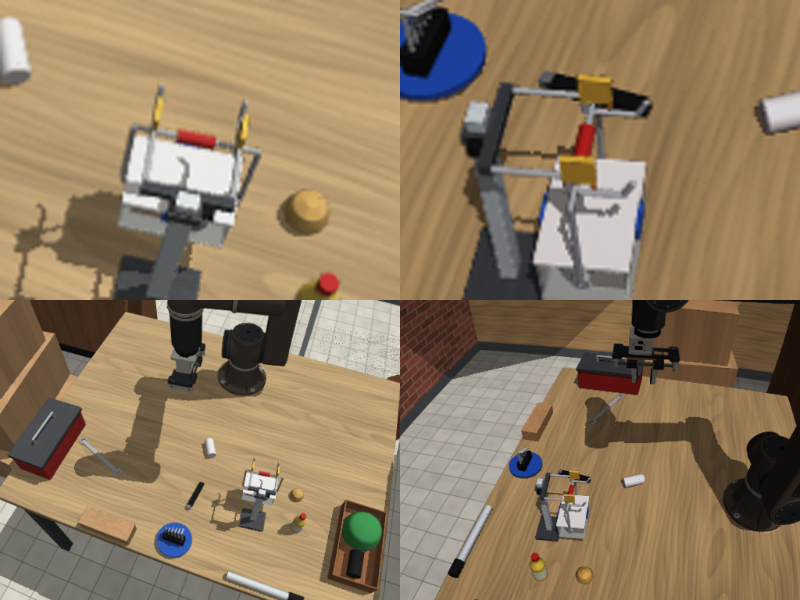

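The caddy hangs still on both prongs under the covers. The other things are undisturbed and the robot is clear.

```bash
python3 -c "
from plant import bot
print(bot.close_job())"
```

```text
the job is handed in; nothing more can be done
None
```

The job is handed in at about 49 s: the caddy hangs still by its upright bail on both prongs, past the two gates (felt snapping shut), with the robot clear and the other things where they were.

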